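# Press a ferrule home with the locking pliers and let go

### The arm

A 6-joint arm with a two-finger parallel gripper is mounted at the origin on the work surface. World frame = base frame: x ahead of the robot, y to its left, z up, the work surface at z = 0. Lengths are in mm, angles in rad, forces in N, time in s.
With the tool pointing down it reaches from about 275 to 750 mm from the base axis. Payload 10.2 kg.
Tool frame: the origin (TCP) lies on the mounting face of the last link; the fingertips stand 173 mm ahead of it and the grasp point (between the pads) lies 155 mm ahead of it; z points along the fingers, x is the direction in which the jaws open and shut, and the axes are right-handed (so a half turn about z gives the same grasp; the last joint's range is limited). The gripper opens to 85 mm and grips with 20 to 120 N. Pads are 22 mm wide; open, the fingers measure 114 mm over their backs; the gripper's body (76 mm by 85 mm) begins 54 mm behind the grasp point. The pads swing forward as they close: fully open they stand 13 mm farther back than shut.
Start: joints at [0.947, 0.313, 1.498, -0, 1.331, -0.223], TCP at [204.845, 483.395, 404.694] pointing down, gripper open.
Joint ranges: [-2.94, 2.94], [-0.97, 2.17], [0.19, 2.56], [-1.23, 4.37], [0.02, 3.11], [-2.88, 2.88]. Speed limits (rad/s): [2.39, 2.39, 3.01, 3.14, 3.14, 3.14].

### API

Orientations are given as a rotation vector (axis times angle).
In Python, from station import robot gives the robot as it stands. The module is installed in compiled form; this text tells all that it offers. Calls block until the motion is done:
- robot.movep(position, orientation): joint-space move of the TCP to a pose.
- robot.move_linear(position, speed=150, rotation=None): straight line of the TCP; rotation=None keeps the orientation; speed is the mean speed in mm/s.
- robot.move_joints(angles): joint-space move.
- robot.grip(opening, strength=None): opening from 0.0 (shut) to 1.0 (fully open); strength is the grip in N (None keeps the last); returns when the fingers have stopped.
- robot.pause(seconds).
- robot.solve_ik(position, orientation): joint angles nearest the present ones, or None.
- robot.read_state(): the state.
- robot.grab_frame(name): name is "scene" or "side" or "wrist"; returns a dict with "img" (480x640x3 uint8, red, green, blue), "range_z" (480x640 float32, mm along the optical axis (not along the pixel's ray), 0 where there is no reading), "camera_matrix" (3x3 intrinsics, pixels), "view" (4x4, takes a point from world to camera coordinates); the wrist camera has in their place "hand_eye" (4x4, takes a point from camera to tool coordinates, whose origin is the TCP and whose axes are the tool frame's). Camera axes: x right, y down, z forward; pixel columns grow to the right and rows downward; lengths in mm; the calibration is good to about 2 mm. A picture is of the moment at which its call begins: read the wrist's pose just before it.
A pose or a line that the arm cannot do raises robot.Unreachable and nothing moves.
- robot.hand_in(): hands the job in, once; it reports no verdict.
The state is a dict: "clock": time; "qpos": joint angles; "joint_vel": joint speeds; "tau": joint torques, N m; "eef_pos": TCP position; "eef_rot": TCP orientation; "wrist_force": force on the tool from outside, world axes, zero at the start; "moment": the same for the moment, N m; "grip_width": opening from 0.0 (shut) to 1.0 (fully open).
Only numpy, scipy, OpenCV 4.12 (cv2) and the standard library are available. Lean on these libraries where they do the work, as an engineer would, in place of code of your own. Each camera call takes 0.05 s, during which the arm holds its last target.

### The job

Close the bench-mounted locking pliers on the dogwood head until the handle snaps over centre and stays locked by itself, so that the brass ferrule is pressed fully home, and take your hand off for a moment. Then push down the orange release lever so that the jaws spring open and the head stands free in its seat. Press gently, by feel: do not force the handle hard against its stop, and leave the other things on the bench alone.

Things in the scene. Friction and masses are not known exactly. Their poses are not given: they have to be found in the camera images.
- pliers: Locking C-clamp pliers of steel, bolted to the bench on a dark wooden foot 340 x 90 x 14 mm. Origin: centre of the foot's underside, z up, +x towards the jaws, -x along the handles. Fixed lower handle 36 to 52 mm above the bench, reaching to x = -175 mm. The lower jaw carries a square seat with 25 mm walls, floor centre (75, 0, 30) mm, in which the head stands.
- pivot (a point): Pivot of the upper handle, at (-35, 0, 106) mm from the pliers' origin; the handle swings about it in the pliers' x-z plane. It rests open at 0.76 rad over level. It locks between 0.02 and 0.24 rad over level, as an adjusting screw is set: not readable, to be felt. Pushing there needs up to 13 N, the resistance vanishes 0.045 rad before a hard stop, and there it stays; short of that it springs open.
- handle_grip (a point): Centre of the black rubber place to press on top of the upper handle, 105 mm from the pivot; the top face lies 12 mm above the line through the pivot. Handle 130 mm long, 32 mm wide; rubber from 59 to 129 mm. -x runs along the handle outwards, z square out of its top face. Press it down along its arc. Over 25 N of push anywhere on the pliers counts as forcing.
- release_tab (a point): Top centre of the orange tab of the release lever, 50 mm long, 34 mm wide, 80 mm above the bench, in line with the handles beyond their ends, at x = -255 mm from the pliers' origin. The lever rocks on the frame and springs back up. With the handle locked, 3 to 25 mm down it meets the handle's arm (3 N), a few mm on (about 8 N) it throws the handle open; it bottoms out at 34 mm.
- pad: Brass pad 26 mm in diameter under the upper jaw, on a strong spring. Origin: centre of its rounded lower face; when the pliers stand open, 148 to 172 mm above the bench; z points up into the jaw. It presses on the ferrule when the pliers close.
- head: Dogwood croquet head stub, a pale upright cylinder 44 mm in diameter, standing loose in the seat of the lower jaw; total height with the ferrule home 113 mm. Origin: centre of its underside, z up.
- ferrule (a joint): Brass ferrule, a cap 43 mm in diameter and 20 mm tall on top of the head. Value: how far it still stands proud, in m; 0 is fully home, starts at 0.002 to 0.0045. It is a tight fit (about 9 N).
- shaft_mid (a point): Bystander: walnut shaft section, 130 x 22 x 22 mm, lying on the bench; its centre, x along it.
- spare_mid (a point): Bystander: spare brass ferrule, a ring 43 mm in diameter, 20 mm tall, on the bench; its centre.
- calliper_mid (a point): Bystander: steel calliper lying flat on the bench, beam 160 mm long, jaws 55 mm, 6 mm thick; centre of the beam, x along it.
Not all that is in view belongs to the job. What is shaped like the head but green is not meant.

How it is judged (in metres and radians):
On the way, in this order (a step that is already met when the one before it is completed fails the run):
1. the pliers are locked on the head by themselves: ferrule home, pad pressing with over 20 N, hand off the pliers (value of joint ferrule below 0.0015 m and contact force between pad and head above 20 N and contact force between the fingers and pliers below 0.5 N), for 0.3 s.
2. the release has freed the head: the jaw stands open, the pad at least 3 mm clear of the ferrule (contact force between pad and head below 0.2 N and z of pad in the frame of pliers above 0.146 m), for 0.2 s.
At the end, for the whole second after the job is handed in: The ferrule is home (under 1.5 mm proud), the jaw is open and at rest with the pad at least 3 mm clear of the ferrule, and the head stands upright (within 0.1 rad) at rest in its seat (within 10 mm along the jaw, 5 mm in height) (all of step 2 and value of joint ferrule below 0.0015 m and linear speed of each of pad, head below 0.02 m/s and angle between head's own z axis and vertical below 0.1 rad and z of head in the frame of pliers between 0.025 and 0.035 m and x of head in the frame of pliers between 0.065 and 0.085 m); the robot touches nothing.
It fails at once if the pliers are pushed with over 25 N (contact force between the fingers and pliers above 25 N).
It fails at once if the head is knocked over (angle between head's own z axis and vertical above 0.35 rad).
It fails at once if the walnut shaft section is moved more than 15 mm (distance of shaft_mid from where it was at the start of the episode above 0.015 m).
It fails at once if the spare ferrule is moved more than 15 mm (distance of spare_mid from where it was at the start of the episode above 0.015 m).
It fails at once if the calliper is moved more than 15 mm (distance of calliper_mid from where it was at the start of the episode above 0.015 m).
It also fails if it takes over 61 s, if anything falls off the work surface, if the arm or the gripper's body presses on something with over 40 N, if the wrist force passes 120 N, or if a joint passes its speed limit or range.

## Working session

There is one attempt and no reset: what is moved stays moved. The work goes in short steps, each a Python script; the robot and the scene stay as the last script left them, time stands still between calls to the robot, and variables do not carry over. Pictures are saved under pics/ and viewed, and the job is handed in when it is done.

```bash
mkdir -p pics; ls; python3 - <<'E'
from station import robot
import cv2,numpy as np
s=robot.read_state(); print({k:np.round(v,3) for k,v in s.items()})
for n in ("scene","side","wrist"):
    f=robot.grab_frame(n); cv2.imwrite(f"pics/{n}0.png",f["img"][:,:,::-1])
    np.savez(f"pics/{n}0.npz",**f)
    print(n,np.round(f["camera_matrix"],1).tolist(), np.round(f.get("view",f.get("hand_eye")),3).tolist())
E
```

```text
pics
{'clock': np.float64(0.0), 'qpos': array([ 0.947,  0.313,  1.498,  0.   ,  1.331, -0.223]), 'joint_vel': array([ 0.   ,  0.001, -0.001,  0.002, -0.002, -0.   ]), 'tau': array([-3.0000e-03, -4.1227e+01, -2.5973e+01, -0.0000e+00,  4.0000e-03,
        0.0000e+00]), 'eef_pos': array([204.825, 483.361, 404.137]), 'eef_rot': array([ 2.619e+00,  1.735e+00, -2.000e-03]), 'wrist_force': array([-0.409, -0.478,  0.23 ]), 'moment': array([0.029, 0.015, 0.029]), 'grip_width': np.float64(0.999)}
scene [[468.6, 0.0, 323.9], [0.0, 468.6, 239.1], [0.0, 0.0, 1.0]] [[-0.54, 0.841, -0.016, 255.633], [0.659, 0.412, -0.63, -299.991], [-0.523, -0.351, -0.777, 1070.262], [0.0, 0.0, 0.0, 1.0]]
side [[528.9, 0.0, 315.0], [0.0, 528.9, 241.6], [0.0, 0.0, 1.0]] [[0.997, -0.071, -0.01, -522.334], [-0.059, -0.723, -0.688, 172.21], [0.041, 0.687, -0.725, 812.019], [0.0, 0.0, 0.0, 1.0]]
wrist [[351.6, 0.0, 315.2], [0.0, 351.6, 234.5], [0.0, 0.0, 1.0]] [[1.0, -0.0, -0.0, -0.203], [0.0, 0.962, 0.273, -68.918], [0.0, -0.273, 0.962, 30.734], [0.0, 0.0, 0.0, 1.0]]
```

View pics/scene0.png

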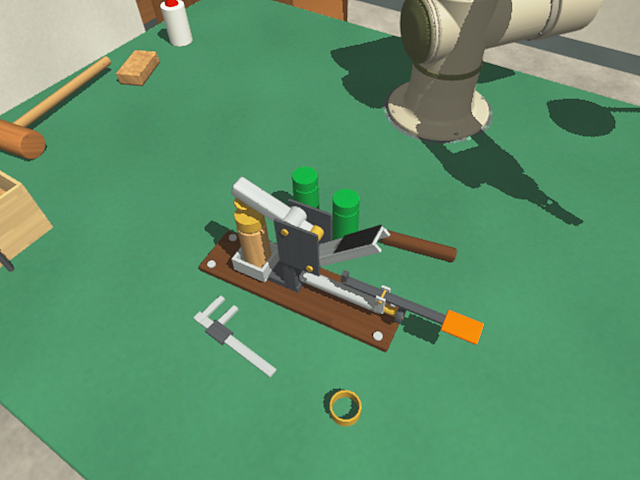

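View pics/side0.png

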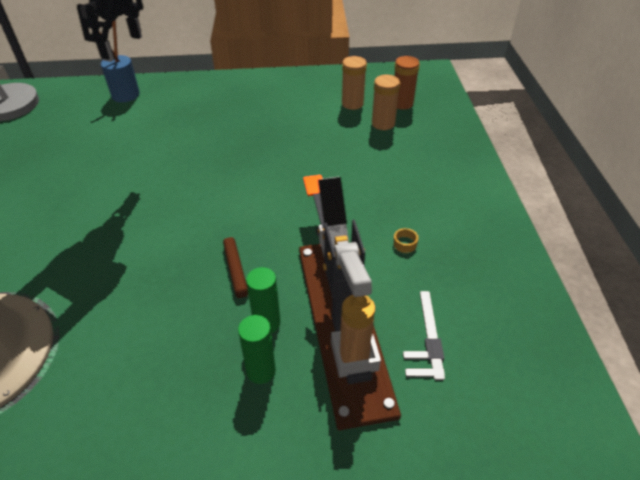

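View pics/wrist0.png

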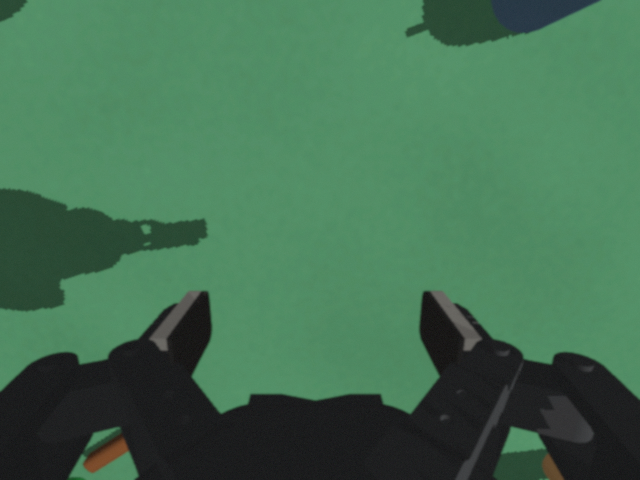

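Candidates: 
- Scene view: pliers' head (253,240) in the jaw, with green look-alikes at (305,185) and (345,210). The handle pad is the black rubber at (360,241) and the release tab is orange at (462,326).
- Side view: pliers' head (357,330), grip (333,200), tab (315,184). Loose brown stubs stand at (354,85), (385,100) and (405,80), out of the job.

I choose the black grip and the orange tab on the pliers, and will measure both now.

```bash
cat > h.py <<'E'
import numpy as np,cv2
def load(n): return dict(np.load(f"pics/{n}.npz"))
def world(f,u,v,d=None):
    K=f["camera_matrix"];V=f["view"]
    d=f["range_z"][v,u] if d is None else d
    c=np.stack([(u-K[0,2])/K[0,0]*d,(v-K[1,2])/K[1,1]*d,d+0*u],-1)
    return (c-V[:3,3])@V[:3,:3]
def ray(f,u,v,z):
    K=f["camera_matrix"];V=f["view"];R=V[:3,:3]
    o=-R.T@V[:3,3]; r=R.T@np.array([(u-K[0,2])/K[0,0],(v-K[1,2])/K[1,1],1.])
    return o+r*(z-o[2])/r[2]
E
python3 - <<'E'
from h import *
for n in ("scene0","side0"):
    f=load(n); hsv=cv2.cvtColor(f["img"],cv2.COLOR_RGB2HSV)
    m=cv2.inRange(hsv,(8,200,200),(16,255,255))
    c=max(cv2.findContours(m,0,2)[0],key=cv2.contourArea); r=cv2.minAreaRect(c)
    mm=cv2.drawContours(m*0,[c],-1,255,-1); v,u=np.nonzero(cv2.erode(mm,np.ones((3,3))))
    P=world(f,u,v); print(n,"tab",r,np.round(np.median(P,0),1),np.round(np.percentile(P,[2,98],axis=0),1).tolist())
    print(" ray centre",np.round(ray(f,*r[0],80),1))
    print(" corners",[np.round(ray(f,*p,80),1).tolist() for p in cv2.boxPoints(r)])
    # screw heads: bright on foot
    m=cv2.inRange(hsv,(0,0,140),(179,60,255))
    x=slice(190,400) if n=="scene0" else slice(295,405)
    for c in cv2.findContours(m,0,2)[0]:
        a=cv2.contourArea(c); 
        if 15<a<200:
            (cx,cy),rr=cv2.minEnclosingCircle(c)
            if (190<cx<400 and 220<cy<430): print(" bright",round(cx,1),round(cy,1),a,np.round(ray(f,cx,cy,16),1),np.round(world(f,np.array([int(cx)]),np.array([int(cy)])),1))
    s=cv2.resize(f["img"][150:370,190:500] if n=="scene0" else f["img"][160:430,230:460],None,fx=2.5 if n=="scene0" else 2.2,fy=2.5 if n=="scene0" else 2.2,interpolation=cv2.INTER_CUBIC)
    cv2.imwrite(f"pics/crop_{n}.png",s[:,:,::-1])
E
```

```text
scene0 tab ((461.9480895996094, 326.5867614746094), (38.160804748535156, 21.739694595336914), 21.447736740112305) [540.3 276.1  78.9] [[528.6, 261.4, 77.2], [545.1, 283.1, 80.9]]
 ray centre [543.4 267.3  80. ]
 corners [[563.3, 244.6, 80.0], [528.7, 241.2, 80.0], [523.4, 290.2, 80.0], [557.4, 292.1, 80.0]]
 bright 377.6 335.6 59.5 [583.9 166.   16. ] [[584.8 165.3  18.5]]
 bright 227.5 314.0 147.0 [674.7 -46.5  16. ] [[671.1 -53.2   4.5]]
 bright 379.0 304.0 26.0 [535.1 141.9  16. ] [[568.3 154.9  73.9]]
 bright 385.5 288.5 23.0 [504.5 137.   16. ] [[544.4 151.1  80.9]]
 bright 211.0 263.5 43.5 [ 615.3 -132.4   16. ] [[ 614.9 -132.5   16.8]]
 bright 380.5 239.0 103.5 [419.3  82.   16. ] [[414.4  79.    8.9]]
side0 tab ((311.5, 184.5), (17.0, 15.0), 90.0) [537.  263.7  79.4] [[527.7, 242.3, 77.1], [546.2, 281.4, 81.7]]
 ray centre [536.8 261.1  80. ]
 corners [[524.6, 286.1, 80.0], [552.1, 283.8, 80.0], [548.5, 236.8, 80.0], [522.0, 239.0, 80.0]]
 bright 388.9 402.0 69.5 [ 616.9 -134.7   16. ] [[ 615.6 -135.    17. ]]
 bright 372.7 348.7 129.0 [607.1 -48.3  16. ] [[600.6 -68.7  51.3]]
 bright 307.1 251.5 36.0 [521.1 156.5  16. ] [[520.9 155.6  18.4]]
```

View pics/crop_scene0.png

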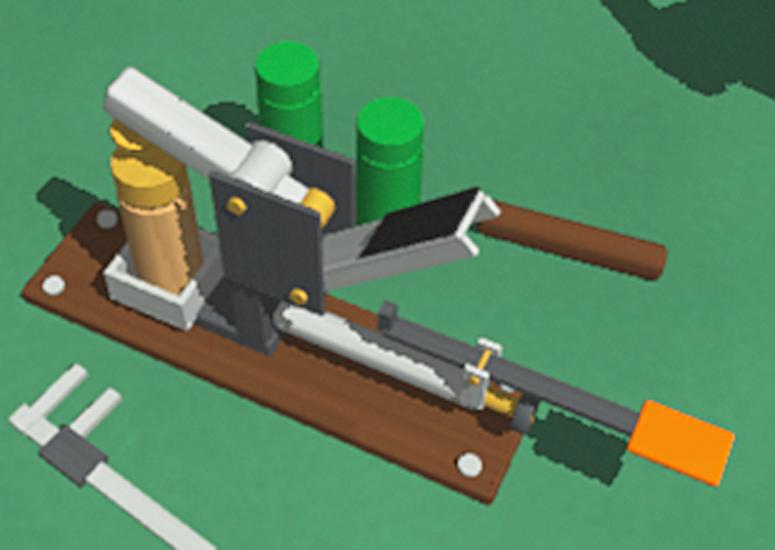

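View pics/crop_side0.png

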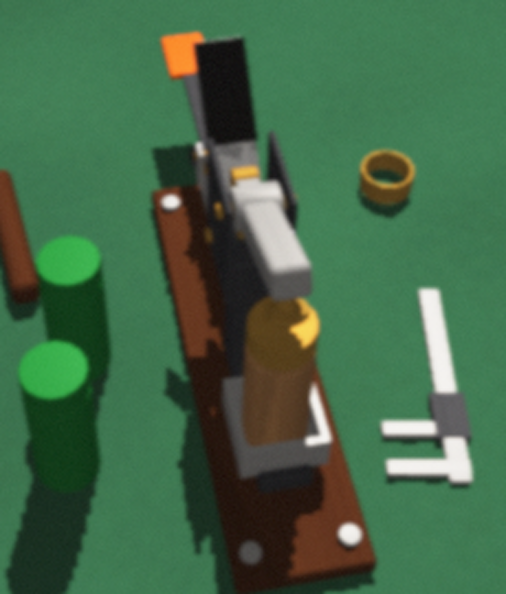

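The crops confirm the choice: the grip is the black face in the scene crop at (425,225), and the tab is the orange block at (680,442). The screw heads give the axis. Next I check the grip point against depth and test reachability.

```bash
cat >> h.py <<'E'
from scipy.spatial.transform import Rotation as Rot
R4=np.array([[584.4,165.7],[521.0,156.1]]); B=np.array([615.7,-133.5])
E
python3 - <<'E'
from h import *
from station import robot
for n,x0,x1,y0,y1 in (("scene0",225,241,232,243),("side0",335,352,404,418)):
    f=load(n); print(n,"D",np.round(ray(f,(x0+x1)/2,(y0+y1)/2,16),1))
f=load("scene0"); fs=load("side0")
o1=np.array([552.7,160.9]); e=R4[0]-R4[1]; fc=B-e/2
O=(o1+fc)/2; d=(fc-o1); yaw=np.arctan2(d[1],d[0]); print("O",O,"yaw",yaw,np.arctan2(e[1],e[0]), np.linalg.norm(d))
for n,f,box in (("scene0",f,(330,390,225,260)),("side0",fs,(315,350,175,232))):
    g=f["img"].max(2); m=np.zeros_like(g); x0,x1,y0,y1=box; m[y0:y1,x0:x1]=255*(g[y0:y1,x0:x1]<45)
    c=max(cv2.findContours(m,0,2)[0],key=cv2.contourArea); mm=cv2.drawContours(m*0,[c],-1,255,-1)
    v,u=np.nonzero(cv2.erode(mm,np.ones((3,3)))); P=world(f,u,v)
    q=P[:,:2]-O; c_,s_=np.cos(yaw),np.sin(yaw); L=np.c_[q@[c_,s_],q@[-s_,c_],P[:,2]]
    L=L[(L[:,2]>120)&(L[:,2]<230)]
    sv=np.linalg.svd(L-L.mean(0))[2]; print(n,len(L),"grip local med",np.round(np.median(L,0),1),np.round(np.percentile(L,[2,98],axis=0),1).tolist(),"normal",np.round(sv[2],3))
E
```

```text
scene0 D [ 552.2 -137.2   16. ]
side0 D [ 552.9 -143.    16. ]
O [568.35  11.3 ] yaw -1.4665631573323072 0.15027797879705235 300.83272760788515
scene0 390 grip local med [-99.5   1.5 181.8] [[-119.1, -11.5, 160.2], [-77.1, 13.8, 200.3]] normal [-0.692  0.009 -0.722]
side0 805 grip local med [-93.3  -0.5 179. ] [[-115.2, -14.2, 157.9], [-71.7, 13.0, 199.9]] normal [0.693 0.005 0.721]
```

```bash
cat >> h.py <<'E'
O=np.array([568.35,11.3,0.]); YAW=-1.4666; W=Rot.from_euler('z',YAW)
def pose(loc_tip,phi,sgn,tip=173.):
    "TCP pose with tip at pliers-frame point, tool tilted phi (tool z=-normal)"
    z=np.array([-np.sin(phi),0,-np.cos(phi)]); x=np.array([0,sgn,0.]); y=np.cross(z,x)
    M=W*Rot.from_matrix(np.c_[x,y,z]); p=O+W.apply(np.array(loc_tip,float))-tip*M.as_matrix()[:,2]
    return p,M.as_rotvec()
def grip_pt(th,r=105,up=0.):
    return np.array([-35-r*np.cos(th)+(12+up)*np.sin(th),0,106+r*np.sin(th)+(12+up)*np.cos(th)])
PH=lambda th:0.55*th
E
python3 - <<'E'
from h import *
from station import robot
for sg in (1,-1):
    for th,up in ((.76,60),(.76,10),(.76,0),(.4,0),(.0,0)):
        q=robot.solve_ik(*pose(grip_pt(th,up=up),PH(th),sg)); print(sg,th,None if q is None else np.round(q,2))
    for z in (140,80,45):
        q=robot.solve_ik(*pose([-255,0,z],0,sg)); print("tab",sg,None if q is None else np.round(q,2))
E
```

```text
1 0.76 [-0.26  0.44  1.38  0.39  1.49 -0.43]
1 0.76 [-0.2   0.46  1.45  0.41  1.38 -0.41]
1 0.76 [-0.19  0.46  1.46  0.41  1.36 -0.41]
1 0.4 [-0.06  0.48  1.48  0.23  1.23 -0.25]
1 0.0 [ 0.06  0.53  1.49 -0.    1.12 -0.04]
tab 1 [ 0.26  0.56  1.37 -0.    1.21  0.16]
tab 1 [ 0.26  0.63  1.43 -0.    1.08  0.16]
tab 1 [ 0.26  0.68  1.45 -0.    1.01  0.16]
-1 0.76 [-0.26  0.44  1.38  0.39  1.49  2.71]
-1 0.76 [-0.2   0.46  1.45  0.41  1.38  2.73]
-1 0.76 [-0.19  0.46  1.46  0.41  1.36  2.74]
-1 0.4 None
-1 0.0 None
tab -1 None
tab -1 None
tab -1 None
```

```bash
python3 - <<'E'
from h import *
from station import robot
robot.grip(0.0,40)
print(robot.read_state()["clock"])
robot.movep(*pose(grip_pt(.76,up=60),PH(.76),1)); print(robot.read_state()["clock"])
p,r=pose(grip_pt(.76,up=10),PH(.76),1); robot.move_linear(p,80,r)
robot.pause(.3)
s=robot.read_state(); print(s["clock"],np.round(s["wrist_force"],2),s["eef_pos"]-p,s["grip_width"])
t=s["clock"]
for i in range(3):
    p,r=pose(grip_pt(.76,up=9-i),PH(.76),1); robot.move_linear(p,20,r)
    s=robot.read_state(); print(round(s["clock"]-t,3),np.round(s["wrist_force"],2),np.round(s["eef_pos"]-p,2))
for n in ("scene","side"):
    f=robot.grab_frame(n); cv2.imwrite(f"pics/{n}1.png",f["img"][:,:,::-1])
E
```

```text
0.9167
2.9
3.975 [-0.19 -0.16 -0.95] [ 0.03794357 -0.20226716  0.17033438] -0.003503036574555384
0.25 [-0.72 -0.7   0.88] [-0.01  0.01 -0.04]
0.5 [ 0.63 -0.62 -0.64] [-0.01  0.05 -0.04]
0.75 [-0.16  0.73 -0.71] [-0.01  0.04 -0.07]
```

```bash
python3 - <<'E'
import cv2,numpy as np
a=cv2.resize(cv2.imread("pics/scene1.png")[100:350,200:500],None,fx=1.3,fy=1.3);b=cv2.resize(cv2.imread("pics/side1.png")[100:350,200:500],None,fx=1.3,fy=1.3)
cv2.imwrite("pics/both1.png",np.hstack([a,b]))
E
```

```text
(no output)
```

View pics/both1.png

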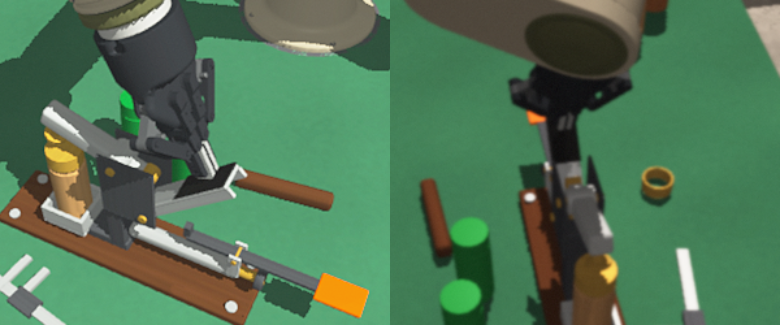

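Left, the shut fingertips stand just over the black rubber at (208,175). Right, the tool is in line with the pliers. Now the guarded press along the arc.

```bash
python3 - <<'E'
from h import *
from station import robot
def step(th,up,v=20):
    p,r=pose(grip_pt(th,up=up),PH(th),1); robot.move_linear(p,v,r)
    s=robot.read_state(); n=W.apply([np.sin(th),0,np.cos(th)]); t=W.apply([-np.cos(th),0,np.sin(th)])
    return s["wrist_force"]@n, s["wrist_force"]@t, s["clock"], np.linalg.norm(s["eef_pos"]-p)
log=[];th=.76
for up in (4,2,0): print(up,np.round(step(th,up),2))
peak=0;snap=False
while th>0.0:
    th-=.02 if th>.42 else .01
    f=step(th,0,25); log.append((th,*f)); 
    if f[0]>15: print("high"); break
    if th<.33:
        peak=max(peak,f[0])
        if peak>5 and f[0]<.35*peak: snap=True; print("snap?"); break
for l in log: print(np.round(l,2).tolist())
E
```

```text
4 [-0.65  0.28  5.12  0.16]
2 [2.01 0.42 5.38 0.15]
0 [2.48 1.51 5.62 0.15]
snap?
[0.74, 3.25, 0.88, 5.91, 0.12]
[0.72, 2.88, 0.68, 6.19, 0.1]
[0.7, 2.68, 0.08, 6.48, 0.2]
[0.68, 3.67, 0.49, 6.76, 0.11]
[0.66, 3.36, -0.03, 7.04, 0.13]
[0.64, 2.48, -1.37, 7.32, 0.16]
[0.62, 4.45, -0.98, 7.61, 0.09]
[0.6, 5.33, -1.26, 7.89, 0.13]
[0.58, 8.26, -2.53, 8.18, 0.32]
[0.56, 7.79, -2.84, 8.46, 0.38]
[0.54, 7.46, -2.43, 8.74, 0.36]
[0.52, 7.08, -3.48, 9.02, 0.33]
[0.5, 6.3, -2.18, 9.31, 0.36]
[0.48, 8.31, -3.48, 9.59, 0.46]
[0.46, 9.88, -3.49, 9.88, 0.61]
[0.44, 9.32, -3.65, 10.16, 0.66]
[0.42, 11.48, -3.38, 10.44, 0.82]
[0.41, 10.2, -4.0, 10.69, 0.84]
[0.4, 13.75, -5.49, 10.94, 0.87]
[0.39, 11.42, -4.66, 11.19, 0.89]
[0.38, 9.8, -4.32, 11.44, 0.87]
[0.37, 12.53, -5.01, 11.69, 1.09]
[0.36, 9.57, -2.57, 11.94, 0.85]
[0.35, 7.61, -3.98, 12.19, 0.94]
[0.34, 8.51, -2.99, 12.44, 0.89]
[0.33, 9.05, -2.26, 12.69, 0.99]
[0.32, 6.47, -0.74, 12.94, 0.54]
[0.31, 7.37, -1.56, 13.19, 0.63]
[0.3, 4.09, -1.06, 13.44, 0.62]
[0.29, 6.55, -0.01, 13.69, 0.56]
[0.28, 7.45, -1.65, 13.94, 0.48]
[0.27, 6.2, -0.59, 14.19, 0.47]
[0.26, 5.7, -0.1, 14.44, 0.26]
[0.25, 3.99, 1.07, 14.69, 0.21]
[0.24, 4.02, -0.53, 14.94, 0.04]
[0.23, 2.99, 0.92, 15.19, 0.13]
```

The push peaked near 13 N at 0.40 rad and is now fading towards zero. I continue in half-millimetre steps until it vanishes, then only until first contact with the stop.

```bash
python3 - <<'E'
from h import *
from station import robot
def step(th,up,v=20):
    p,r=pose(grip_pt(th,up=up),PH(th),1); robot.move_linear(p,v,r)
    s=robot.read_state(); n=W.apply([np.sin(th),0,np.cos(th)])
    a=[s["wrist_force"]@n]
    for _ in range(2): robot.pause(.02); a.append(robot.read_state()["wrist_force"]@n)
    return np.mean(a), s["clock"], np.linalg.norm(s["eef_pos"]-p)
th=.23;low=False;lth=None
while th>-.02:
    th-=.005
    f=step(th,0); print(round(th,3),np.round(f,2))
    if f[0]>12: break
    if f[0]<0.8 and not low: low=True;lth=th
    if low and (f[0]>5): print("stop felt"); break
    if low and lth-th>.04: print("travel"); break
E
```

```text
0.225 [-0.1  15.44  0.41]
0.22 [ 3.04 15.72  0.05]
0.215 [ 1.84 16.01  0.06]
0.21 [ 2.18 16.29  0.1 ]
0.205 [ 1.59 16.58  0.2 ]
0.2 [ 1.   16.86  0.09]
0.195 [ 0.53 17.14  0.11]
0.19 [ 0.43 17.42  0.13]
0.185 [ 0.63 17.71  0.11]
travel
```

```bash
python3 - <<'E'
from h import *
from station import robot
def step(th,up,v=20):
    p,r=pose(grip_pt(th,up=up),PH(th),1); robot.move_linear(p,v,r)
    s=robot.read_state(); n=W.apply([np.sin(th),0,np.cos(th)])
    a=[s["wrist_force"]@n]
    for _ in range(2): robot.pause(.02); a.append(robot.read_state()["wrist_force"]@n)
    return np.mean(a), s["clock"], np.linalg.norm(s["eef_pos"]-p)
th=.185
while th>.12:
    th-=.005
    f=step(th,0); print(round(th,3),np.round(f,2))
    if f[0]>4.5: print("stop felt"); break
for n in ("scene","side"):
    f=robot.grab_frame(n); cv2.imwrite(f"pics/{n}2.png",f["img"][:,:,::-1]); np.savez(f"pics/{n}2.npz",**f)
E
python3 - <<'E'
import cv2,numpy as np
a=cv2.resize(cv2.imread("pics/scene2.png")[100:350,200:500],None,fx=1.3,fy=1.3);b=cv2.resize(cv2.imread("pics/side2.png")[100:350,200:500],None,fx=1.3,fy=1.3)
cv2.imwrite("pics/both2.png",np.hstack([a,b]))
E
```

```text
0.18 [ 0.42 17.99  0.07]
0.175 [ 0.37 18.27  0.05]
0.17 [-0.26 18.56  0.02]
0.165 [ 0.58 18.84  0.06]
0.16 [-0.54 19.12  0.06]
0.155 [-0.29 19.41  0.06]
0.15 [ 0.35 19.69  0.08]
0.145 [ 0.08 19.98  0.06]
0.14 [-0.17 20.26  0.05]
0.135 [-0.13 20.54  0.05]
0.13 [ 0.13 20.82  0.05]
0.125 [ 0.29 21.11  0.06]
0.12 [-0.04 21.39  0.05]
```

View pics/both2.png

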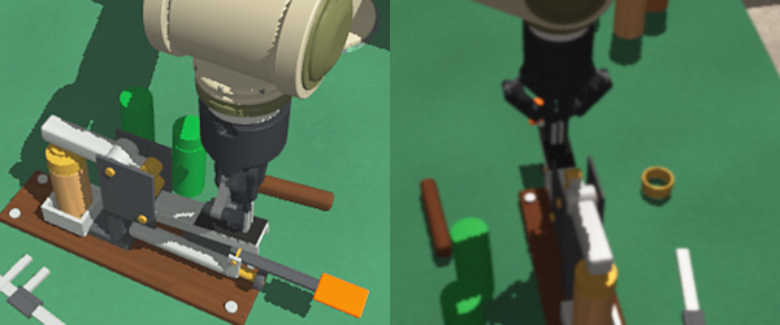

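The jaw is now down on the ferrule (left image, 65,155) and the push force is zero, so the handle seems to have snapped ahead of the fingers. I lift off and check that it stays.

```bash
python3 - <<'E'
from h import *
from station import robot
p,r=pose(grip_pt(.12,up=40),PH(.12),1); robot.move_linear(p,80,r); robot.pause(.4)
p,r=pose([-255,0,140],0,1)
robot.movep(p,r)
s=robot.read_state(); print(s["clock"],np.round(s["wrist_force"],2))
for n in ("scene","side"):
    f=robot.grab_frame(n); cv2.imwrite(f"pics/{n}3.png",f["img"][:,:,::-1]); np.savez(f"pics/{n}3.npz",**f)
f=load("scene3"); box=(310,400,215,280)
g=f["img"].max(2); m=np.zeros_like(g); x0,x1,y0,y1=box; m[y0:y1,x0:x1]=255*(g[y0:y1,x0:x1]<45)
c=max(cv2.findContours(m,0,2)[0],key=cv2.contourArea); mm=cv2.drawContours(m*0,[c],-1,255,-1)
v,u=np.nonzero(cv2.erode(mm,np.ones((3,3)))); L=W.inv().apply(world(f,u,v)-O)
L=L[(L[:,2]>90)&(L[:,2]<220)&(abs(L[:,1])<18)]
print(len(L),np.round(np.median(L,0),1)); k=np.polyfit(L[:,0],L[:,2],1); print("slope angle",np.arctan(-k[0]))
a=cv2.resize(cv2.imread("pics/scene3.png")[100:350,200:500],None,fx=1.3,fy=1.3);b=cv2.resize(cv2.imread("pics/side3.png")[100:350,200:500],None,fx=1.3,fy=1.3)
cv2.imwrite("pics/both3.png",np.hstack([a,b]))
E
```

```text
23.15 [ 0.86 -0.19  0.43]
168 [-143.8   -9.1  129.2]
slope angle 0.11213525492033015
```

View pics/both3.png

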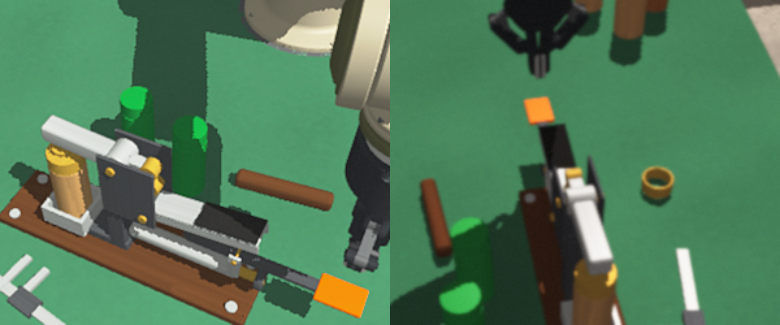

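The handle stays locked by itself: its measured slope is 0.11 rad, the jaw is on the ferrule at left (65,155), and the hand is clear. Now the guarded press on the orange tab at left (341,296).

```bash
python3 - <<'E'
from h import *
from station import robot
def step(z,v=20):
    p,r=pose([-255,0,z],0,1); robot.move_linear(p,v,r)
    s=robot.read_state(); a=[s["wrist_force"][2]]
    for _ in range(2): robot.pause(.02); a.append(robot.read_state()["wrist_force"][2])
    return np.mean(a), s["clock"], (s["eef_pos"]-p)[2]
step(88,80)
z=88;peak=0
while z>48.5:
    z-=1.2
    f=step(z); print(round(80-z,1),np.round(f,2)); peak=max(peak,f[0])
    if f[0]>16: print("high"); break
    if peak>5 and f[0]<peak-3: print("thrown"); break
for n in ("scene",):
    f=robot.grab_frame(n); cv2.imwrite(f"pics/{n}4.png",f["img"][:,:,::-1]); np.savez(f"pics/{n}4.npz",**f)
E
```

```text
-6.8 [ 0.03 24.33  0.25]
-5.6 [ 0.73 24.62 -0.07]
-4.4 [-0.06 24.9  -0.1 ]
-3.2 [ 0.25 25.18 -0.07]
-2.0 [ 0.04 25.47 -0.09]
-0.8 [-0.13 25.75 -0.09]
0.4 [ 0.97 26.03  0.1 ]
1.6 [1.420e+00 2.632e+01 1.000e-02]
2.8 [ 0.9  26.6  -0.08]
4.0 [ 1.49 26.88 -0.07]
5.2 [ 1.32 27.17 -0.07]
6.4 [ 1.55 27.45 -0.06]
7.6 [ 1.62 27.73 -0.08]
8.8 [ 1.24 28.02 -0.07]
10.0 [ 1.42 28.3  -0.06]
11.2 [ 1.53 28.58 -0.04]
12.4 [ 2.75 28.87  0.12]
13.6 [ 4.94 29.15  0.21]
14.8 [3.070e+00 2.943e+01 1.000e-02]
16.0 [ 4.7  29.72  0.06]
17.2 [ 3.28 30.   -0.12]
18.4 [ 1.85 30.28 -0.34]
19.6 [ 1.48 30.57 -0.16]
20.8 [ 1.86 30.85 -0.11]
22.0 [ 1.82 31.13 -0.07]
23.2 [ 1.24 31.42 -0.06]
24.4 [ 1.95 31.7  -0.06]
25.6 [ 1.65 31.98 -0.05]
26.8 [ 2.08 32.27 -0.08]
28.0 [ 1.93 32.55 -0.04]
29.2 [ 1.48 32.83 -0.06]
30.4 [ 2.27 33.12 -0.07]
31.6 [ 1.96 33.4  -0.07]
```

View pics/scene4.png

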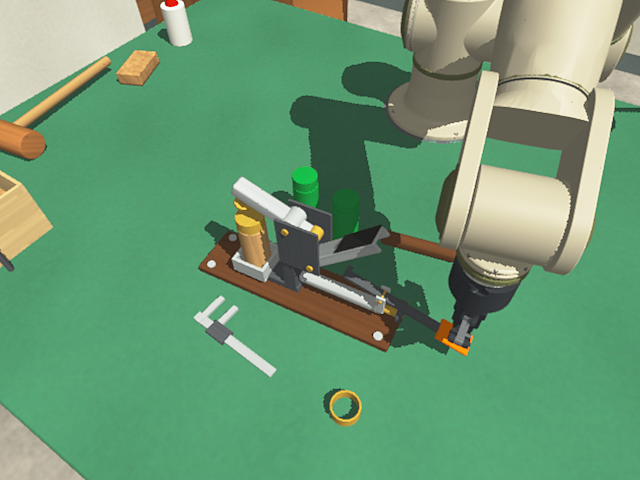

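The picture shows the handle sprung open at (360,241), the jaw up at (260,195) and the head still standing at (253,245). I lift off and do the last checks, comparing with the start picture.

```bash
python3 - <<'E'
from h import *
from station import robot
p,r=pose([-255,0,84],0,1); robot.move_linear(p,60,r)
p,r=pose([-262,0,170],0,1); robot.move_linear(p,120,r); robot.pause(.4)
s=robot.read_state(); print(s["clock"],np.round(s["wrist_force"],2))
for n in ("scene","side"):
    f=robot.grab_frame(n); cv2.imwrite(f"pics/{n}5.png",f["img"][:,:,::-1]); np.savez(f"pics/{n}5.npz",**f)
# depth profile of head/pad column before/after
for k in ("scene0","scene5"):
    f=load(k); v,u=np.mgrid[180:285,225:285]; L=W.inv().apply(world(f,u.ravel(),v.ravel())-O); 
    im=f["img"][180:285,225:285].reshape(-1,3); hsv=cv2.cvtColor(im[None],cv2.COLOR_RGB2HSV)[0]
    inb=(abs(L[:,1])<26)&(abs(L[:,0]-75)<26)
    brass=inb&(hsv[:,0]>18)&(hsv[:,0]<32)&(hsv[:,1]>120); wood=inb&(hsv[:,0]<=17)&(hsv[:,0]>5)&(hsv[:,1]>60)&(L[:,2]>45)
    b=brass&(L[:,2]<148); 
    print(k,"ferrule top/bottom z",np.round(np.percentile(L[b,2],[97,3]),1),"wood z max",np.round(np.percentile(L[wood,2],97),1),"wood mid xy",np.round(np.median(L[wood,:2],0),1),"jaw/pad brass z min",np.round(np.percentile(L[brass&(L[:,2]>149),2],[3,97]),1) if (brass&(L[:,2]>149)).any() else None)
a=cv2.resize(cv2.imread("pics/scene0.png")[160:290,200:330],(390,390),interpolation=2);b=cv2.resize(cv2.imread("pics/scene5.png")[160:290,200:330],(390,390),interpolation=2)
cv2.imwrite("pics/cmp5.png",np.hstack([a,b]))
d=cv2.absdiff(cv2.imread("pics/side0.png"),cv2.imread("pics/side5.png")).max(2); 
for nm,(x0,x1,y0,y1) in dict(shaft=(220,250,235,300),spare=(390,422,225,255),call=(400,448,288,382)).items(): print(nm,(d[y0:y1,x0:x1]>60).sum())
E
```

```text
35.4917 [-2.19  0.36  0.67]
scene0 ferrule top/bottom z [147.1 126.7] wood z max 121.5 wood mid xy [58.6 16.5] jaw/pad brass z min [161.5 173.9]
scene5 ferrule top/bottom z [142.7 123.1] wood z max 120.2 wood mid xy [58.6 16.9] jaw/pad brass z min [161.3 174.1]
shaft 0
spare 0
call 0
```

View pics/cmp5.png

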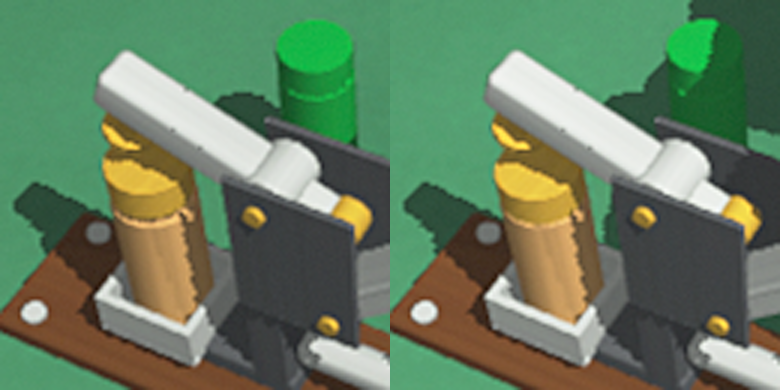

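The comparison (left before, right after) shows the ferrule lower, with its top going from 147 to 143 mm, the fully-home height. The head is upright and unmoved in its seat, the pad is back up (around 161 mm or higher) and the bystanders are unchanged. Handing in.

```bash
python3 -c "
from station import robot
robot.hand_in(); print('ok')"
```

```text
the job is handed in; nothing more can be done
ok
```

I closed the pliers on the head until they locked by themselves, took the hand off, then released them with the orange lever and handed the job in. The hand-in gave no verdict.

- **Closing:** I pressed the handle along its arc in small steps. The measured push peaked at about 13.7 N, then faded to zero. With the hand lifted off, the handle stayed locked at about 0.11 rad with the jaw on the ferrule.
- **Release:** I pressed the tab down in 1.2 mm steps. It met the handle at about 12 to 13 mm and threw it open at about 17 mm, with a peak of about 5 N. My drop detector did not trigger, because the measured peak stayed just under its 5 N threshold. The press therefore ran on to 31.6 mm at about 2 N, without bottoming out.
- **Last checks (35.5 s on the clock):**
  - The ferrule top came down from 147.1 to 142.7 mm, which is fully home at 143 mm.
  - The brass of the pad reads 161 mm or higher, well clear of the ferrule.
  - The head is upright and unmoved in its seat.
  - The shaft, spare ferrule and calliper show no change in the side view.
- **Not confirmed:** I could not measure the pad's pressing force. I inferred it from the handle staying locked and the ferrule ending fully home. The final wrist force read about 2 N sideways with the tool clear in the air. Earlier free-air readings stayed within about 1 N, so I put it down to sensor noise or leftover motion.

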